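# Hold the gearbox cover over its screw holes

## Task

Lift the aluminium cover plate by its handle off the two-pronged hanger and bring it over the open green gearbox of the candy machine. Hold it there level and still, about 15 mm above the rim, with each of its four holes over one of the four threaded holes (either way round) so that a colleague can start the screws. Do not let it touch the gearbox, leave everything else on the table where it is, and finish while still holding the plate there.

Things in the scene. Friction and masses are not known exactly. Their poses are not given: they have to be found in the camera images.
- cover_plate: Aluminium plate 100 (x) x 150 (y) x 5 mm, 0.3 to 0.6 kg, hung level. Origin: centre of the underside, z up. 16 mm through holes at x +-36, y +-60 mm. Black U handle on top: bar along y 108 mm long, 14 mm wide (x), 14 mm high, 51 to 65 mm above the underside, on 8 mm posts at y +-50. Centre of mass under the bar's middle. Same after a half turn: fits either way round.
- handle_mid (a point): Middle of the handle's black bar (centre of its section), 58 mm above the plate's underside; bar to be pinched across its 14 mm width, between the hanger's prongs.
- hanger: Fixed. Two yellow 8 mm rods at y +-30 mm, 103 to 111 mm above the table, run through the plate's handle, whose bar rests on them above the origin (plate underside at 60 mm). x points from their open, upturned tips (x = -28, top 123 mm) to the uprights (x = 110). The bar must rise over 12 mm (under 35, or the plate hits the rods), then go 80 mm to -x to free the plate. Foot 12 mm high.
- gearbox: Fixed green gearbox, open on top, case 104 (x) x 154 (y) x 80 mm high, foot 124 x 174 x 8 mm; gears and orange gasket seen in it; grey motor (77 mm high) on its +x side to x = 147 mm, shaft stub on the -x side. Origin on the table under the case's centre. It and the hanger are turned at most 0.5 rad from the robot's axes.
- gearbox_top (a point): Centre of the gearbox's rim plane, 80 mm above the table; axes as the gearbox's.
- plate_hole0 (a point): Centre of a plate hole at the underside, x = +36, y = +60 mm in the plate's frame.
- thread0 (a point): Mouth of an 8 mm threaded hole (black, in a brass insert) in the gearbox's rim, x = +36, y = +60 mm, 80 mm above the table.
- plate_hole1 (a point): Centre of a plate hole at the underside, x = +36, y = -60 mm in the plate's frame.
- thread1 (a point): Mouth of an 8 mm threaded hole (black, in a brass insert) in the gearbox's rim, x = +36, y = -60 mm, 80 mm above the table.
- plate_hole2 (a point): Centre of a plate hole at the underside, x = -36, y = -60 mm in the plate's frame.
- thread2 (a point): Mouth of an 8 mm threaded hole (black, in a brass insert) in the gearbox's rim, x = -36, y = -60 mm, 80 mm above the table.
- plate_hole3 (a point): Centre of a plate hole at the underside, x = -36, y = +60 mm in the plate's frame.
- thread3 (a point): Mouth of an 8 mm threaded hole (black, in a brass insert) in the gearbox's rim, x = -36, y = +60 mm, 80 mm above the table.
- screw_dish: Bystander: round steel dish with screws, 60 mm across, 23 mm high, origin under its centre.
- candy_a: Bystander: pale yellow candy, 30 x 22 x 12 mm, origin under its centre.
- candy_b: Bystander: pale yellow candy, 30 x 22 x 12 mm, origin under its centre.
- screwdriver: Bystander: screwdriver lying near the robot, about 200 mm long and 30 mm high.
- candy_tray: Bystander: aluminium tray of candies, 220 x 160 x 35 mm, origin under its centre.
Things that resemble listed ones, but are neither listed nor needed, are in the scene too. What is shaped like the cover_plate but blue or yellow is not meant.

How it is judged (in metres and radians):
On the way:
1. the plate is off the hanger, carried by the gripper ((x of cover_plate in the frame of hanger below -0.045 m or horizontal distance between cover_plate and hanger above 0.15 m) and contact force between cover_plate and hanger below 0.2 N and height (world z) of cover_plate above 0.04 m and contact force between cover_plate and the fingers above 1 N), for 0.2 s.
At the end, for the whole second after the job is handed in: The gripper holds the plate still (under 20 mm/s and 0.1 rad/s) and level (within 0.09 rad), its underside 4 to 30 mm above the gearbox's rim, each of its four holes within 5 mm horizontally of a threaded hole (either way round); it touches neither gearbox nor hanger (((horizontal distance between plate_hole0 and thread0 below 0.005 m and horizontal distance between plate_hole1 and thread1 below 0.005 m and horizontal distance between plate_hole2 and thread2 below 0.005 m and horizontal distance between plate_hole3 and thread3 below 0.005 m) or (horizontal distance between plate_hole0 and thread2 below 0.005 m and horizontal distance between plate_hole1 and thread3 below 0.005 m and horizontal distance between plate_hole2 and thread0 below 0.005 m and horizontal distance between plate_hole3 and thread1 below 0.005 m)) and z of cover_plate in the frame of gearbox_top between 0.004 and 0.03 m and angle between cover_plate's own z axis and vertical below 0.09 rad and linear speed of cover_plate below 0.02 m/s and angular speed of cover_plate below 0.1 rad/s and contact force between cover_plate and the fingers above 1 N and contact force between cover_plate and gearbox below 0.2 N and contact force between cover_plate and hanger below 0.2 N); the arm keeps its last pose, push and grip.
It fails at once if the plate bears on the gearbox (over 1 N) (contact force between cover_plate and gearbox above 1 N).
It fails at once if something else on the table is moved over 20 mm (distance of any of screw_dish, candy_a, candy_b, screwdriver, candy_tray from where it was at the start of the episode above 0.02 m).
It also fails if it takes over 48 s, if anything falls off the work surface, if the arm or the gripper's body presses on something with over 40 N, if the wrist force passes 120 N, or if a joint passes its speed limit or range.

## Robot

A 6-joint arm with a two-finger parallel gripper is mounted at the origin on the work surface. World frame = base frame: x ahead of the robot, y to its left, z up, the work surface at z = 0. Lengths are in m, angles in degrees, forces in N, time in s.
With the tool pointing down it reaches from about 0.35 to 0.875 m from the base axis. Payload 4.2 kg.
Tool frame: the origin (TCP) lies between the finger pads; the fingertips stand 19 mm ahead of it and the grasp point (between the pads) is the TCP; z points along the fingers, y is the line along which they close (so a half turn about z gives the same grasp; the last joint's range is limited). The gripper opens to 87 mm and grips with 3 to 60 N. Pads are 19 mm wide; open, the fingers measure 117 mm over their backs; the gripper's body (75 mm by 190 mm) begins 51 mm behind the grasp point.
Start: joints at [-54.11, 22.042, 0.453, 0, -68.411, -14.817], TCP at [0.225, -0.583, 0.242] pointing down, gripper open.
Joint ranges: [-179.83, 179.83], [-69.29, 118.12], [-61.27, 80.66], [-181.25, 117.63], [-171.15, -9.14], [-177.46, 177.46]. Speed limits (degrees/s): [159.86, 159.86, 180, 180, 180, 180].

## Interface

Orientations are given as a 3x3 rotation matrix whose columns are the frame's x, y, z axes.
In Python, from station import r gives the robot as it stands.
- The arm moves only by the tool drive_tool, never from a script. Its argument "steps" is one flat list of numbers, 7 for each row, row after row: the turn, a rotation vector about the tool's x, y, z in rad, then the shift along the tool's x, y, z in m, then the opening, from 0 (shut) to 1 (fully open). A call has 1 to 10 rows; each row shifts and turns the commanded pose from where the row before left it, along the tool's axes as they then stand; what a row does not reach is not made up. A row lasts 1/12 s, in which the tool goes at most 41.7 mm and 7.16 degrees, less where a joint would pass 70% of its speed; a pose out of reach is approached as far as the arm can. A call is refused whole if a number of a shift passes 0.0417 or a number of a turn 0.125, either way. A call with a gripper value outside its range is refused whole. The fingers move at their own pace and stop on an object; the grip force is fixed at half the most. Time passes only in rows, so rows that do not move let the fingers close. It gives the time, the measured TCP pose, the force, the opening and the grip force at its end, in the units of the state.
- r.sense(): the state, without advancing time (a new reading comes with each control period).
- r.capture(name): name is "scene" or "top" or "wrist"; returns the picture (400x640x3 uint8, blue, green, red); there is no depth.
- r.camera_params(name): a dict with "camera_matrix" (3x3 intrinsics, pixels), "extrinsics" (4x4, takes a point from world to camera coordinates). Camera axes: x right, y down, z forward; pixel columns grow to the right and rows downward; lengths in m; the calibration is good to about 2 mm. A picture is of the moment at which its call begins: read the wrist's pose just before it. camera_params takes no time and is no camera call; for the wrist camera it gives the pose at the moment of the call.
- r.finish_job(): hands the job in; it is judged then, once.
The state is a dict: "time_s": time; "joints": joint angles; "joint_velocities": joint speeds; "effort": joint torques, N m; "tcp_pos": TCP position; "ee_rot": TCP orientation; "wrist_force": force on the tool from outside, world axes, zero at the start; "moment": the same for the moment, N m; "gripper_width": opening from 0.0 (shut) to 1.0 (fully open); "gripper_force": force on a finger pad.
Only numpy, scipy, OpenCV 4.12 (cv2) and the standard library are available. Lean on these libraries where they do the work, as an engineer would, in place of code of your own. Each camera call takes 0.05 s, during which the arm holds its last target. There are 200 camera calls.

## Working session

There is one attempt and no reset: what is moved stays moved. The work goes in short steps, Python scripts to look and compute and a tool call to move; the robot and the scene stay as the last step left them, time stands still between calls to the robot, and variables do not carry over. Pictures are saved under pics/ and viewed, at most 10 in all, crops included, and the job is handed in when it is done.

Besides the shell and the picture viewer there is one more tool, called after ">>>" by a JSON object that holds its "api" and its "payload", one argument or row to a line. drive_tool: Moves the arm, as the interface text tells. Its arguments: {"type":"object","properties":{"steps":{"type":"array"}},"required":["steps"]}

```bash
mkdir -p pics; python3 - <<'E'
from station import r
import cv2, numpy as np
for n in("scene","top"):
    cv2.imwrite(f"pics/{n}0.png",r.capture(n)); p=r.camera_params(n)
    print(n,np.round(p["camera_matrix"],1).tolist(),np.round(p["extrinsics"],3).tolist())
s=r.sense();print(s["time_s"],s["tcp_pos"],np.round(s["ee_rot"],3).tolist(),s["gripper_width"])
E
```

```text
scene [[510.7, 0.0, 323.9], [0.0, 510.7, 201.4], [0.0, 0.0, 1.0]] [[0.885, 0.466, -0.013, -0.429], [0.257, -0.512, -0.82, -0.127], [-0.388, 0.722, -0.573, 2.048], [0.0, 0.0, 0.0, 1.0]]
top [[476.6, 0.0, 316.6], [0.0, 476.6, 205.2], [0.0, 0.0, 1.0]] [[0.022, -1.0, -0.005, -0.115], [-0.996, -0.021, -0.082, 0.526], [0.082, 0.007, -0.997, 1.551], [0.0, 0.0, 0.0, 1.0]]
0.1 [ 0.22455201 -0.58273589  0.24056637] [[-0.933, -0.359, -0.001], [-0.359, 0.933, 0.002], [0.0, 0.002, -1.0]] 0.9981820561212202
```

View pics/scene0.png

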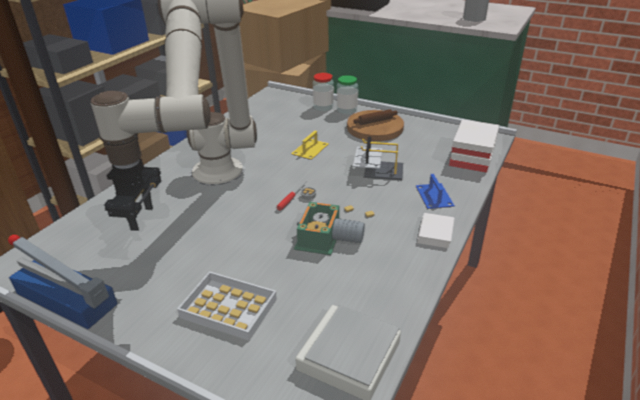

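View pics/top0.png

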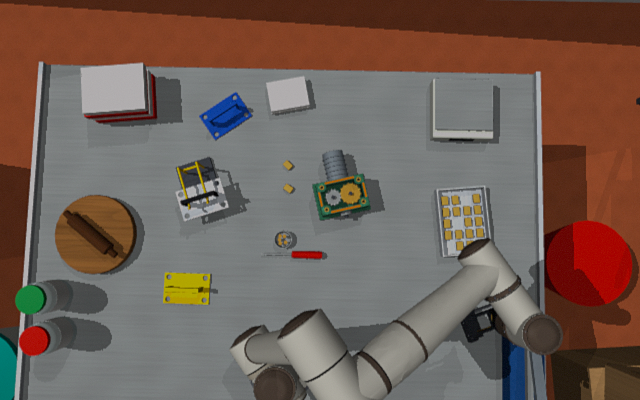

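The top view shows the hung plate at about (203,198) and the gearbox at about (342,195), with its motor up-image. I'll enlarge both.

```bash
python3 - <<'E'
import cv2, numpy as np
i=cv2.imread("pics/top0.png")
a=i[145:235,155:245];b=i[145:235,300:390]
cv2.imwrite("pics/c1.png",cv2.resize(np.hstack([a[:,:80],b[:,:80]]),None,fx=5,fy=5,interpolation=cv2.INTER_CUBIC))
E
```

```text
(no output)
```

View pics/c1.png

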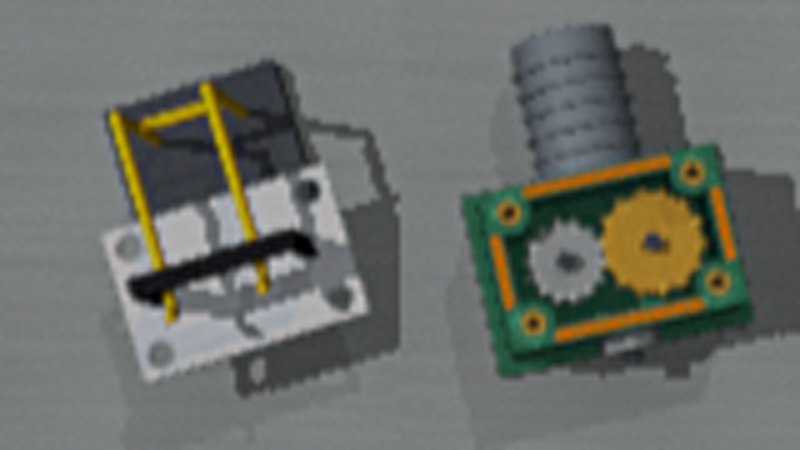

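Crop: threads at (508,213), (692,172), (717,282), (533,323); plate holes at (129,248), (307,190), (341,295), (161,354); the black bar runs from (145,289) to (302,244).

```bash
cat > h.py <<'E'
import numpy as np
from scipy.optimize import least_squares
def proj(p,P):
    c=np.array(p["extrinsics"])@np.c_[P,np.ones(len(P))].T; q=np.array(p["camera_matrix"])@c[:3]; return (q[:2]/q[2]).T
def back(p,uv,z):
    K=np.array(p["camera_matrix"]);E=np.array(p["extrinsics"]);R,t=E[:3,:3],E[:3,3]
    C=-R.T@t; d=(R.T@np.linalg.inv(K)@np.c_[uv,np.ones(len(uv))].T).T
    return C+d*((z-C[2])/d[:,2])[:,None]
def fit(W,L):  # 2D rigid fit of local L to world W
    f=lambda v:(np.c_[v[0]+L[:,0]*np.cos(v[2])-L[:,1]*np.sin(v[2]),v[1]+L[:,0]*np.sin(v[2])+L[:,1]*np.cos(v[2])]-W[:,:2]).ravel()
    s=least_squares(f,[*W.mean(0)[:2],0]); return s.x,f(s.x).reshape(-1,2)*1000
E
python3 - <<'E'
from station import r
from h import *
p=r.camera_params("top")
L=np.array([[36,60],[36,-60],[-36,-60],[-36,60]])/1e3
def px(a,ox): a=(np.array(a)+.5)/5-.5; return a+[ox,145]
T=px([(508,213),(692,172),(717,282),(533,323)],220)
H=px([(129,248),(307,190),(341,295),(161,354)],155)
B=px([(145,289),(302,244)],155)
for u,z in((T,.08),(H,.0635)):
    W=back(p,u,z);v,e=fit(W,L);print(np.round(v,4),np.degrees(v[2]),np.round(e,1).tolist())
b=back(p,B,.122);print(b,b.mean(0),np.linalg.norm(b[0]-b[1]))
E
```

```text
[ 0.5605 -0.1846  0.2408] 13.79667494170836 [[0.0, -0.1], [-0.1, 0.1], [0.1, -0.1], [0.0, 0.1]]
[0.5371 0.2666 0.3403] 19.50047594955744 [[0.1, -0.1], [0.1, 0.1], [-0.3, 0.6], [0.1, -0.5]]
[[0.51987861 0.30692895 0.122     ]
 [0.54988868 0.21081106 0.122     ]] [0.53488365 0.25887    0.122     ] 0.10069386101002255
```

```bash
python3 - <<'E'
from station import r
from h import *
import cv2
p=r.camera_params("top");q=r.camera_params("scene")
x,y,a=.5371,.2666,.3403
R=np.array([[np.cos(a),-np.sin(a)],[np.sin(a),np.cos(a)]])
def W(l,z): l=np.array(l)/1e3; return np.c_[l@R.T+[x,y],np.full(len(l),z)]
P=W([(7,54),(7,-54),(-7,-54),(-7,54)],.125)
S=W([(-50,-75),(50,-75),(50,75),(-50,75)],.065)
H=W([(-28,30),(110,30),(-28,-30),(110,-30)],.111)
o=[]
for n,c,(x0,y0,w,h),f in(("top",p,(155,145,90,90),5),("scene",q,(340,120,80,80),5)):
    i=cv2.imread(f"pics/{n}0.png")[y0:y0+h,x0:x0+w]
    i=cv2.resize(i,None,fx=f,fy=f,interpolation=cv2.INTER_CUBIC)
    t=lambda u:np.round((u-[x0,y0]+.5)*f-.5).astype(np.int32)
    for X,k in((P,(0,0,255)),(S,(0,255,0))): cv2.polylines(i,[t(proj(c,X))],True,k,1)
    h=t(proj(c,H)); cv2.line(i,tuple(map(int,h[0])),tuple(map(int,h[1])),(255,0,255),1);cv2.line(i,tuple(map(int,h[2])),tuple(map(int,h[3])),(255,0,255),1)
    o.append(cv2.resize(i,(400,400)))
cv2.imwrite("pics/c2.png",np.hstack(o))
E
```

```text
(no output)
```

View pics/c2.png

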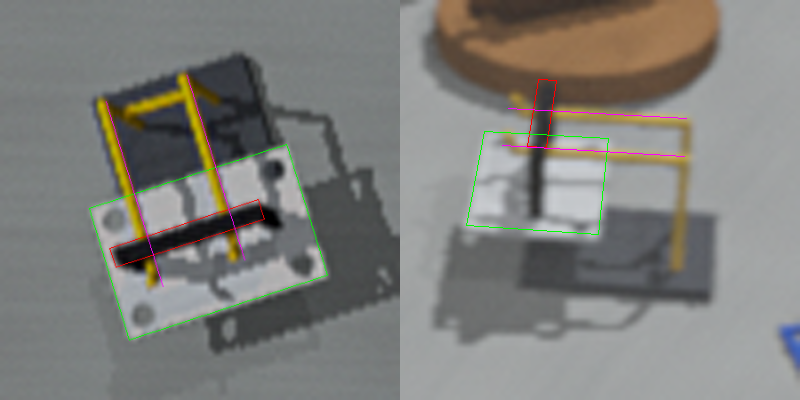

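The overlay confirms the plate pose: centre (0.537, 0.267), yaw 19.5°. The gearbox is at (0.5605, -0.1846), yaw 13.8°. I'll turn the tool first, then shift it.

>>> {"api": "drive_tool", "payload": {
  "steps": [0,0,-0.119,0,0,0,0.6,0,0,-0.119,0,0,0,0.6,0,0,-0.119,0,0,0,0.6,0,0,-0.119,0,0,0,0.6,0,0,-0.119,0,0,0,0.6,0,0,-0.119,0,0,0,0.6,0,0,-0.119,0,0,0,0.6,0,0,-0.119,0,0,0,0.6,0,0,-0.119,0,0,0,0.6,0,0,-0.119,0,0,0,0.6]
}}

```text
time_s: 0.93
tcp_pos: [0.2246, -0.5829, 0.2409]
ee_rot: [[-0.007, -1.0, -0.001], [-1.0, 0.007, 0.001], [-0.001, 0.001, -1.0]]
wrist_force: [0.9, -0.3, 0.1]
gripper_width: 0.603
gripper_force: 0.0
```

>>> {"api": "drive_tool", "payload": {
  "steps": [0,0,-0.119,0,0,0,0.6,0,0,-0.119,0,0,0,0.6,0,0,-0.116,0,0,0,0.6,0,0,0,0,0,0,0.6,0,0,0,0,0,0,0.6]
}}

```text
time_s: 1.35
tcp_pos: [0.2246, -0.583, 0.2411]
ee_rot: [[0.332, -0.943, -0.0], [-0.943, -0.332, 0.001], [-0.001, 0.0, -1.0]]
wrist_force: [-0.3, -0.7, 0.5]
gripper_width: 0.601
gripper_force: 0.0
```

```bash
cat >> h.py <<'E'
def to(r,xyz,yaw):  # shift in tool axes, turn (rotvec, tool axes) to reach pointing-down pose, tool y at yaw (rad)
    from scipy.spatial.transform import Rotation as Ro
    s=r.sense();R=np.array(s["ee_rot"]);y=np.array([np.cos(yaw),np.sin(yaw),0]);z=np.array([0,0,-1.])
    T=np.c_[np.cross(y,z),y,z]
    print("t",round(s["time_s"],2),"tcp",np.round(s["tcp_pos"],4),"shift",np.round(R.T@(np.array(xyz)-s["tcp_pos"]),4),
     "turn",np.round(Ro.from_matrix(R.T@T).as_rotvec(),4),"w",round(float(s["gripper_width"]),3),"f",np.round(s["wrist_force"],1),np.round(s["gripper_force"],1),"j",np.round(s["joints"],1))
E
python3 -c "
from station import r
from h import *
to(r,[.537,.2667,.22],.3403+np.pi)"
```

```text
t 1.35 tcp [ 0.2246 -0.583   0.2411] shift [-0.6981 -0.5764  0.0217] turn [ 0.0001  0.0009 -0.0024] w 0.601 f [-0.3 -0.7  0.5] 0.0 j [-54.1  22.1   0.4  -0.  -68.4  73.5]
```

>>> {"api": "drive_tool", "payload": {
  "steps": [0,0,0,-0.03,-0.025,0,0.6,0,0,0,-0.03,-0.025,0,0.6,0,0,0,-0.03,-0.025,0,0.6,0,0,0,-0.03,-0.025,0,0.6,0,0,0,-0.03,-0.025,0,0.6,0,0,0,-0.03,-0.025,0,0.6,0,0,0,-0.03,-0.025,0,0.6,0,0,0,-0.03,-0.025,0,0.6,0,0,0,-0.03,-0.025,0,0.6,0,0,0,-0.03,-0.025,0,0.6]
}}

```text
time_s: 2.18
tcp_pos: [0.3601, -0.2151, 0.2417]
ee_rot: [[0.331, -0.944, 0.001], [-0.944, -0.331, -0.0], [0.0, -0.001, -1.0]]
wrist_force: [1.7, -0.1, 0.2]
gripper_width: 0.603
gripper_force: 0.0
```

>>> {"api": "drive_tool", "payload": {
  "steps": [0,0,0,-0.03,-0.025,0,0.6,0,0,0,-0.03,-0.025,0,0.6,0,0,0,-0.03,-0.025,0,0.6,0,0,0,-0.03,-0.025,0,0.6,0,0,0,-0.03,-0.025,0,0.6,0,0,0,-0.03,-0.025,0,0.6,0,0,0,-0.03,-0.025,0,0.6,0,0,0,-0.03,-0.025,0,0.6,0,0,0,-0.03,-0.025,0,0.6,0,0,0,-0.03,-0.025,0,0.6]
}}

```text
time_s: 3.02
tcp_pos: [0.4954, 0.1515, 0.2417]
ee_rot: [[0.332, -0.943, 0.0], [-0.943, -0.332, 0.0], [-0.0, -0.0, -1.0]]
wrist_force: [1.2, -0.0, 0.5]
gripper_width: 0.6
gripper_force: 0.0
```

>>> {"api": "drive_tool", "payload": {
  "steps": [0,0,0,-0.03,-0.025,0,0.6,0,0,0,-0.03,-0.025,0,0.6,0,0,0,-0.03,-0.02,0,0.6,0,0,0,-0.008,-0.006,0,0.6,0,0,0,0,0,0,0.6,0,0,0,0,0,0,0.6]
}}

```text
time_s: 3.52
tcp_pos: [0.5337, 0.2673, 0.2409]
ee_rot: [[0.334, -0.943, -0.001], [-0.943, -0.334, -0.001], [0.0, 0.002, -1.0]]
wrist_force: [0.9, 0.2, -0.3]
gripper_width: 0.599
gripper_force: 0.0
```

```bash
python3 -c "
from station import r
from h import *
import cv2
to(r,[.537,.2667,.118],.3403+np.pi)
p=r.camera_params('wrist');cv2.imwrite('pics/w1.png',r.capture('wrist'))
a=.3403;R=np.array([[np.cos(a),-np.sin(a)],[np.sin(a),np.cos(a)]])
for l,z in(([(0,54),(0,-54),(0,0)],.125),([(36,60),(36,-60),(-36,-60),(-36,60)],.065)):
  print(np.round(proj(p,np.c_[np.array(l)/1e3@R.T+[.5371,.2666],np.full(len(l),z)])))
"
```

```text
t 3.52 tcp [0.5337 0.2673 0.2409] shift [ 0.0016 -0.0031  0.1229] turn [ 0.0016 -0.0005 -0.0002] w 0.599 f [ 0.9  0.2 -0.3] 0.0 j [ 42.1  19.4  -3.7  -0.  -67.1 -22.6]
[[311. 259.]
 [311. 141.]
 [311. 203.]]
[[280. 240.]
 [276. 131.]
 [346. 131.]
 [343. 240.]]
```

View pics/w1.png

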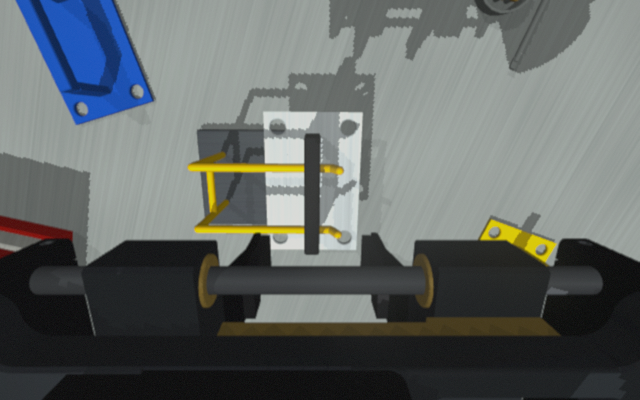

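The wrist view shows the bar from (313,134) to (313,253) and the rods at rows 167 and 230. The holes are within 2–4 px of where I predicted. That is close enough to grasp, so I'll descend and close.

>>> {"api": "drive_tool", "payload": {
  "steps": [0,0,0,0.004,-0.003,0.02,0.6,0,0,0,0,0,0.025,0.6,0,0,0,0,0,0.025,0.6,0,0,0,0,0,0.025,0.6,0,0,0,0,0,0.018,0.6,0,0,0,0,0,0.01,0.6,0,0,0,0,0,0,0.6,0,0,0,0,0,0,0.6]
}}

```text
time_s: 4.23
tcp_pos: [0.5386, 0.2638, 0.1193]
ee_rot: [[0.334, -0.943, 0.001], [-0.943, -0.334, -0.0], [0.0, -0.001, -1.0]]
wrist_force: [-0.3, 0.5, 1.3]
gripper_width: 0.6
gripper_force: 0.0
```

>>> {"api": "drive_tool", "payload": {
  "steps": [0,0,0,0,0,0,0.3,0,0,0,0,0,0,0.25,0,0,0,0,0,0,0.2,0,0,0,0,0,0,0.1,0,0,0,0,0,0,0,0,0,0,0,0,0,0,0,0,0,0,0,0,0,0,0,0,0,0,0,0,0,0,0,0,0,0,0]
}}

```text
time_s: 4.98
tcp_pos: [0.5383, 0.2646, 0.1187]
ee_rot: [[0.334, -0.942, -0.0], [-0.942, -0.334, 0.0], [-0.0, 0.0, -1.0]]
wrist_force: [-0.3, -0.8, 1.3]
gripper_width: 0.157
gripper_force: 30.0
```

```bash
python3 -c "
from station import r
from h import *
to(r,[.537,.2667,.118],.3403+np.pi)"
```

```text
t 4.98 tcp [0.5383 0.2646 0.1187] shift [-0.0024  0.0005  0.0007] turn [0.     0.     0.0007] w 0.157 f [-0.3 -0.8  1.3] 30.0 j [ 41.6  26.  -12.4  -0.  -51.6 -22.1]
```

The opening of 0.157 is about 13.7 mm, so the bar is held. Now I'll lift 23 mm, then move along -x of the hanger (+tool y).

>>> {"api": "drive_tool", "payload": {
  "steps": [0,0,0,0,0,-0.004,0,0,0,0,0,0,-0.007,0,0,0,0,0,0,-0.007,0,0,0,0,0,0,-0.005,0,0,0,0,0,0,0,0,0,0,0,0,0,0,0,0,0,0,0,0,0,0]
}}

```text
time_s: 5.57
tcp_pos: [0.538, 0.2644, 0.1413]
ee_rot: [[0.334, -0.942, -0.001], [-0.942, -0.334, -0.0], [-0.0, 0.001, -1.0]]
wrist_force: [-0.8, -1.2, -5.1]
gripper_width: 0.16
gripper_force: 30.0
```

>>> {"api": "drive_tool", "payload": {
  "steps": [0,0,0,0,0.006,0,0,0,0,0,0,0.012,0,0,0,0,0,0,0.015,0,0,0,0,0,0,0.015,0,0,0,0,0,0,0.015,0,0,0,0,0,0,0.015,0,0,0,0,0,0,0.012,0,0,0,0,0,0,0.01,0,0,0,0,0,0,0,0,0,0,0,0,0,0,0]
}}

```text
validation failed for argument at $.st...
```

```bash
python3 -c "
from station import r
from h import *
to(r,[.5605,-.1846,.22],.2408+np.pi)"
```

```text
t 5.57 tcp [0.538  0.2644 0.1413] shift [ 0.4307  0.1289 -0.0786] turn [0.0007 0.0001 0.1   ] w 0.16 f [-0.8 -1.2 -5.1] 30.0 j [ 41.6  24.6 -11.   -0.  -54.4 -22.1]
```

>>> {"api": "drive_tool", "payload": {
  "steps": [0,0,0,0,0.006,0,0,0,0,0,0,0.012,0,0,0,0,0,0,0.015,0,0,0,0,0,0,0.015,0,0,0,0,0,0,0.015,0,0,0,0,0,0,0.015,0,0,0,0,0,0,0.012,0,0,0,0,0,0,0.01,0,0,0,0,0,0,0,0,0,0,0,0,0,0,0,0]
}}

```text
time_s: 6.4
tcp_pos: [0.444, 0.2312, 0.1418]
ee_rot: [[0.335, -0.942, 0.001], [-0.942, -0.335, 0.0], [-0.0, -0.001, -1.0]]
wrist_force: [0.3, 0.8, -4.1]
gripper_width: 0.158
gripper_force: 30.0
```

>>> {"api": "drive_tool", "payload": {
  "steps": [0,0,0,0,0,-0.008,0,0,0,0,0,0,-0.016,0,0,0,0,0,0,-0.02,0,0,0,0,0,0,-0.02,0,0,0,0,0,0,-0.01,0,0,0,0,0,0,-0.005,0,0,0,0.05,0,0,0,0,0,0,0.05,0,0,0,0,0,0,0,0,0,0,0,0,0,0,0,0,0,0]
}}

```text
time_s: 7.23
tcp_pos: [0.4438, 0.2308, 0.2198]
ee_rot: [[0.24, -0.971, -0.001], [-0.971, -0.24, -0.001], [0.001, 0.002, -1.0]]
wrist_force: [-0.9, -0.4, -3.6]
gripper_width: 0.162
gripper_force: 30.0
```

```bash
python3 -c "
from station import r
from h import *
to(r,[.5605,-.1846,.22],.2408+np.pi)"
```

```text
t 7.23 tcp [0.4438 0.2308 0.2198] shift [ 0.4313 -0.0137  0.    ] turn [ 0.0015 -0.0006  0.0012] w 0.162 f [-0.9 -0.4 -3.6] 30.0 j [ 46.1  11.  -18.6  -0.  -60.6 -32.2]
```

>>> {"api": "drive_tool", "payload": {
  "steps": [0,0,0,0.01,0,0,0,0,0,0,0.02,0,0,0,0,0,0,0.028,-0.001,0,0,0,0,0,0.028,-0.001,0,0,0,0,0,0.028,-0.001,0,0,0,0,0,0.028,-0.001,0,0,0,0,0,0.028,-0.001,0,0,0,0,0,0.028,-0.001,0,0,0,0,0,0.028,-0.001,0,0,0,0,0,0.028,-0.001,0,0]
}}

```text
time_s: 8.07
tcp_pos: [0.5124, -0.0156, 0.2203]
ee_rot: [[0.239, -0.971, -0.001], [-0.971, -0.239, -0.0], [0.0, 0.001, -1.0]]
wrist_force: [-0.6, 0.1, -4.1]
gripper_width: 0.155
gripper_force: 30.0
```

>>> {"api": "drive_tool", "payload": {
  "steps": [0,0,0,0.028,-0.001,0,0,0,0,0,0.028,-0.001,0,0,0,0,0,0.028,-0.001,0,0,0,0,0,0.028,-0.001,0,0,0,0,0,0.028,-0.001,0,0,0,0,0,0.02,-0.001,0,0,0,0,0,0.012,0,0,0,0,0,0,0.005,0,0,0,0,0,0,0,0,0,0,0,0,0,0,0,0,0]
}}

```text
time_s: 8.9
tcp_pos: [0.5601, -0.1836, 0.2202]
ee_rot: [[0.239, -0.971, -0.001], [-0.971, -0.239, 0.001], [-0.001, 0.001, -1.0]]
wrist_force: [0.7, -0.0, -5.0]
gripper_width: 0.159
gripper_force: 30.0
```

```bash
python3 -c "
from station import r
from h import *
import cv2
to(r,[.5605,-.1846,.155],.2408+np.pi)
a=r.capture('top')[140:240,280:400];cv2.imwrite('pics/s2.png',r.capture('scene'));b=r.capture('wrist')[80:280,220:420]
cv2.imwrite('pics/c3.png',np.hstack([cv2.resize(a,(480,400),interpolation=2),cv2.resize(b,(320,400)[:1]*2,interpolation=2).repeat(1,0) if 0 else cv2.copyMakeBorder(cv2.resize(b,(320,320),interpolation=2),0,80,0,0,0)]))
"
```

```text
t 8.9 tcp [ 0.5601 -0.1836  0.2202] shift [ 0.0011 -0.0003  0.0652] turn [0.0008 0.0008 0.0004] w 0.159 f [ 0.7 -0.  -5. ] 30.0 j [ -2.4  19.5  -6.5  -0.  -64.   16.3]
```

View pics/c3.png

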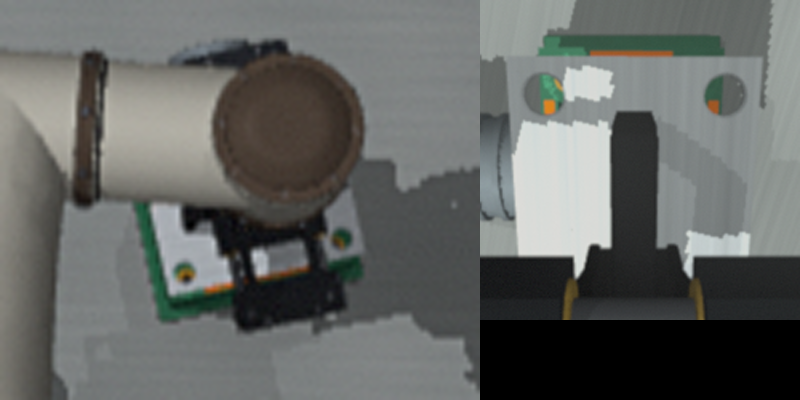

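In the top crop, the plate's -x holes are at (185,272) and (342,239). In the wrist crop, two holes are at (545,94) and (725,94). From these I'll measure the plate's offset from the tool.

```bash
python3 -c "
from station import r
from h import *
p=r.camera_params('top');w=r.camera_params('wrist')
u=(np.array([(185,272),(342,239)])+.5)/4-.5+[280,140]
W=back(p,u,.1645);v,e=fit(W,np.array([(-36,60),(-36,-60)])/1e3);print(np.round(v,4),e)
u=(np.array([(65.,94),(245,94)])+.5)/1.6-.5+[220,80]
W=back(w,u,.1645);v,e=fit(W,np.array([(36,-60),(-36,-60)])/1e3);print(np.round(v,4),e)
to(r,[.5605,-.1846,.155],.2408+np.pi)
"
```

```text
[ 0.5584 -0.1832  0.2289] [[ 0.0338087  -0.14512606]
 [-0.0338087   0.14512606]]
[ 0.5593 -0.1855  0.2433] [[-0.28690592 -0.07121988]
 [ 0.28690592  0.07121988]]
t 9.05 tcp [ 0.5603 -0.1831  0.2207] shift [0.0015 0.0002 0.0657] turn [-0.0001  0.0002  0.0017] w 0.159 f [-0.3 -0.1 -4. ] 30.0 j [ -2.4  19.5  -6.5  -0.  -64.   16.3]
```

>>> {"api": "drive_tool", "payload": {
  "steps": [0,0,0,0.001,-0.0015,0.006,0,0,0,0,0,0,0.012,0,0,0,0,0,0,0.014,0,0,0,0,0,0,0.012,0,0,0,0,0,0,0.007,0,0,0,0,0,0,0.004,0,0,0,0,0,0,0,0,0,0,0,0,0,0,0]
}}

```text
time_s: 9.72
tcp_pos: [0.5626, -0.1847, 0.1659]
ee_rot: [[0.239, -0.971, 0.001], [-0.971, -0.239, -0.0], [0.001, -0.001, -1.0]]
wrist_force: [-0.2, -0.4, -4.6]
gripper_width: 0.158
gripper_force: 30.0
```

```bash
python3 -c "
from station import r
from h import *
import cv2
to(r,[.5605,-.1846,.1537],.2408+np.pi)
a=r.capture('top')[185:225,300:380];b=r.capture('wrist')[80:200,220:420]
cv2.imwrite('pics/c4.png',np.vstack([cv2.resize(a,(600,300),interpolation=2),cv2.resize(b,(500,300),interpolation=2) if 0 else cv2.copyMakeBorder(cv2.resize(b,(500,300),interpolation=2),0,0,0,100,0)]))
"
```

```text
t 9.72 tcp [ 0.5626 -0.1847  0.1659] shift [-0.0006  0.0021  0.0122] turn [-0.0006 -0.0005  0.0007] w 0.158 f [-0.2 -0.4 -4.6] 30.0 j [ -2.5  22.5 -10.5   0.  -57.   16.3]
```

View pics/c4.png

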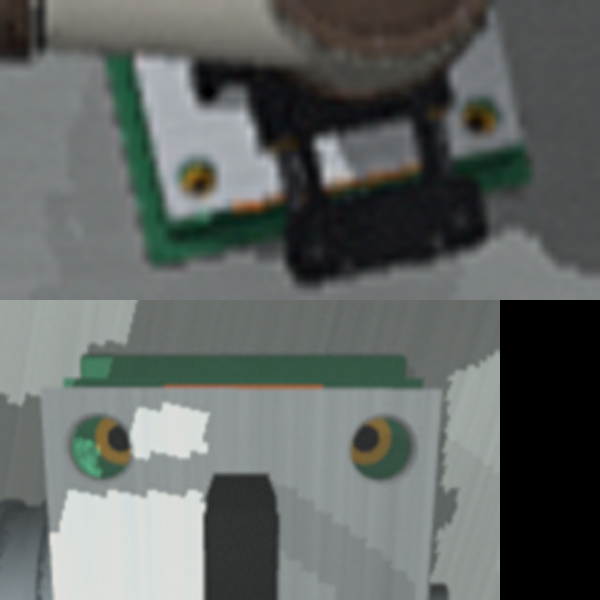

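The plate-hole rims are at (101,147) and (382,147) in the lower (wrist) part. The threads show through them at (119,138) and (365,140). In the top part the holes are at (198,177) and (481,116), with the threads nearly centred in them.

```bash
python3 -c "
from station import r
from h import *
p=r.camera_params('top');w=r.camera_params('wrist')
g=lambda l,s,o:(np.array(l,float)+.5)/s-.5+o
LW=np.array([(36,-60),(-36,-60)])/1e3; LT=np.array([(-36,60),(-36,-60)])/1e3
for n,c,l,s,o,z,L in(('w hole',w,[(101,147),(382,147)],2.5,[220,80],.112,LW),('w thr',w,[(119,138),(365,140)],2.5,[220,80],.08,LW),('t hole',p,[(198,177),(481,116)],7.5,[300,185],.110,LT),('t thr',p,[(200,180),(482,119)],7.5,[300,185],.08,LT)):
  v,e=fit(back(c,g(l,s,o),z),L);print(n,np.round(v,4),np.round(e,1).tolist())
"
```

```text
w hole [ 0.5622 -0.1873  0.2422] [[0.0, 0.0], [-0.0, -0.0]]
w thr [ 0.5625 -0.1875  0.2342] [[-0.4, -0.1], [0.4, 0.1]]
t hole [ 0.5612 -0.1839  0.234 ] [[0.0, -0.1], [-0.0, 0.1]]
t thr [ 0.5625 -0.1861  0.2347] [[0.3, -1.1], [-0.3, 1.1]]
```

Both views put the plate within about 1 mm of the threads. I'll descend the last 12 mm.

>>> {"api": "drive_tool", "payload": {
  "steps": [0,0,0,0,0,0.003,0,0,0,0,0,0,0.004,0,0,0,0,0,0,0.003,0,0,0,0,0,0,0.002,0,0,0,0,0,0,0,0,0,0,0,0,0,0,0,0,0,0,0,0,0,0,0,0,0,0,0,0,0]
}}

```text
time_s: 10.48
tcp_pos: [0.5624, -0.1848, 0.1537]
ee_rot: [[0.239, -0.971, 0.0], [-0.971, -0.239, -0.0], [0.0, -0.0, -1.0]]
wrist_force: [0.9, 0.6, -4.7]
gripper_width: 0.153
gripper_force: 30.0
```

```bash
python3 -c "
from station import r
from h import *
import cv2
to(r,[.5605,-.1846,.1537],.2408+np.pi)
q=r.capture('scene')[180:260,280:380];b=r.capture('wrist')[80:200,220:420]
cv2.imwrite('pics/c5.png',np.hstack([cv2.resize(q,(375,300),interpolation=2),cv2.resize(b,(425,300),interpolation=2)]))
"
```

```text
t 10.48 tcp [ 0.5624 -0.1848  0.1537] shift [-0.0006  0.0018  0.    ] turn [-0.0004 -0.0002  0.0002] w 0.153 f [ 0.9  0.6 -4.7] 30.0 j [ -2.5  23.2 -11.3   0.  -55.5  16.3]
```

View pics/c5.png

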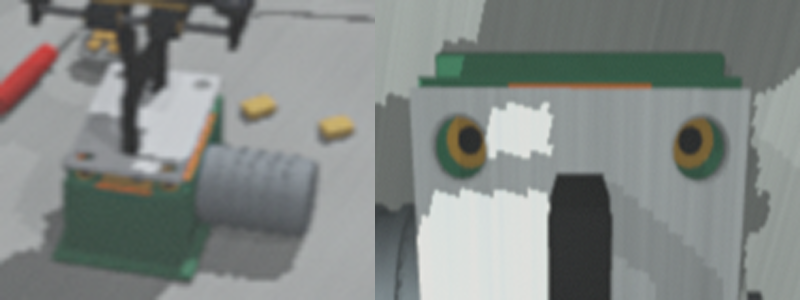

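The plate sits level above the rim with a clear gap. The threads show symmetrically in the holes (wrist part: holes at (461,146) and (699,148), threads at (470,140) and (690,141)). Handing in.

```bash
python3 -c "
from station import r
print(r.finish_job())"
```

```text
the job is handed in; nothing more can be done
None
```

The job is handed in: the gripper is holding the plate level and still about 15 mm above the gearbox rim, with its holes about 1 mm from the threads as measured just above, and nothing else was seen to be disturbed; no verdict came back.

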